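# Wind the label tape home and pack the cassette level

### The job

The stall's label tape has to be wound back and packed. Turn the rewinder's crank clockwise (seen from above) until the drag suddenly lets go and the little pin pops up, and stop there, less than a full turn further; leave the cassette in its nest until then. Then lift the round cassette out and set it down gently and flat in the empty end of the light tray, opposite the gourd cup, so the tray stays level and in place on its narrow riser; leave everything else where it stands.

Things in the scene. Friction and masses are not known exactly. Their poses are not given: they have to be found in the camera images.
- rewinder: Grey tape rewinder fixed to the table, 150 mm (its x) by about 320 mm (its y), origin at table level. A housing 50 mm high spans its y from -42 to +158 mm; beside it, centred at its y = -100 mm, is the nest, a shallow tray whose floor is 10 mm above the table with a 10 mm high rim on three sides, in which the cassette lies. The crank turns on top of the housing.
- crank_axis (a point): Point on the crank's vertical axis, 90 mm above the table, fixed. The knob travels round it on a circle of 55 mm radius.
- crank_knob (a point): Middle of the crank's upright wooden knob (24 mm across, 40 mm high, from 72 to 112 mm above the table); this point is 92 mm above the table and moves with the crank. The knob spins freely on its pin, so a gripper holding it need not turn. Below it is the flat crank arm, top face 72 mm above the table.
- crank (a joint): Crank angle in rad, 0 at the start, growing clockwise seen from above; it does not turn below 0. The drag at the knob is about 4 to 8 N until the tape comes free, which takes somewhere between 6 and 16 rad (different each time), and then falls to under 1 N (with a brief forward kick of a few N as it lets go).
- telltale (a joint): Rise of the tell-tale pin (6 mm across) in m: under 0.004 while the tape is still held, about 0.014 once it has come free. It pops up out of the slot on the housing's far (+x) side, just past the end of the steel bar. It travels along the slot towards the nest, 5 mm per rad of crank.
- pin_tip (a point): Tip of the tell-tale pin, 50 mm above the table while down and 63 mm when up.
- bar_end (a point): Nest-side end of the small steel bar (45 mm long, 20 mm wide, 3 mm thick) on the housing's slot. The pin is held down while it is under or behind this bar, and pops up within 7 mm of passing this end. Axes as the rewinder's: the pin travels to -y.
- cassette: Closed round tape cassette, grey plastic, 90 mm across and 32 mm high, about 150 g, loose in the nest; on top an upright grip bar 16 mm wide (its x), 60 mm long (its y), reaching 63 mm above its underside. Origin at the centre of its underside.
- tray: Light cardboard tray, about 80 g, 130 mm (its x) by 280 mm (its y), walls 30 mm high and 4 mm thick, floor 4 mm thick, lying loose on the riser. Origin at the centre of its underside, 40 mm above the table. The gourd cup stands in its +y end, about 85 mm from the middle; the -y end is empty, and there 85 mm from the middle is a good place. It points any way round.
- riser: Wooden block fixed to the table, 110 mm (its x) by 120 mm (its y, along the tray's length), 40 mm high, under the middle of the tray; the tray's ends overhang it by 80 mm each and tip if pressed or loaded on one end only. Origin at its underside's centre.
- gourd: Hollow gourd cup, dark, 72 mm across, 80 mm high, about 110 g, standing loose in the tray's +y end. Origin at the centre of its underside.
- cup_a: Bystander: gourd cup, 80 mm across, 88 mm high, near the table's far edge. Origin at its underside.
- cup_b: Bystander: gourd cup, 72 mm across, 80 mm high, near the table's far edge. Origin at its underside.
- tin: Bystander: metal tin, 72 mm across, 100 mm high, near the table's far edge. Origin at its underside.
- bowl: Bystander: small wooden bowl, 100 mm across, 45 mm high, to the robot's left. Origin at its underside.
- straw: Bystander: metal drinking straw lying on the table in front of the nest, 210 mm long (along its x), 12 mm high. Origin at the middle, table level.
- coaster: Bystander: square cork coaster, 90 mm by 90 mm by 10 mm, to the robot's right. Origin at its underside.
Mind the look-alikes: they are no part of the job. What is shaped like the gourd but green is not meant.

How it is judged:
On the way, in this order (a step that is already met when the one before it is completed fails the run):
1. the crank has been turned until the tape came free: the tell-tale pin is up by more than 7 mm (value of joint telltale above 0.007 m), for 0.2 s.
2. the cassette is lifted out of its nest, its underside more than 30 mm above the nest floor (height (world z) of cassette above 0.04 m and value of joint telltale above 0.007 m), for 0.1 s.
At the end, for the whole second after the job is handed in: Pin up over 7 mm. Cassette flat (0.1 rad) on the tray floor opposite the gourd, 50-100 mm from the tray's middle along it, within 25 mm of its centre line. Tray level (0.06 rad), within 25 mm of the riser's centre, turned under 0.3 rad. Gourd upright over 50 mm out in its own end. All at rest (value of joint telltale above 0.007 m and y of cassette in the frame of tray between -0.1 and -0.05 m and x of cassette in the frame of tray between -0.025 and 0.025 m and z of cassette in the frame of tray between 0 and 0.009 m and angle between each of cassette, gourd's own z axis and vertical below 0.1 rad and angle between tray's own z axis and vertical below 0.06 rad and horizontal distance between tray and riser below 0.025 m and height (world z) of tray above 0.036 m and angle between the y axis of tray and the y axis of riser, either way round below 0.3 rad and y of gourd in the frame of tray above 0.05 m and linear speed of each of cassette, tray below 0.02 m/s); the robot touches nothing.
It fails at once if cranked on more than about one turn after the tape came free (pin more than 38 mm past the bar's end) (y of pin_tip in the frame of bar_end below -0.038 m).
It fails at once if the cassette was moved more than 20 mm before the tape came free (value of joint telltale below 0.004 m and distance of cassette from where it was at the start of the episode above 0.02 m).
It fails at once if the tray tipped by more than 0.2 rad (angle between tray's own z axis and vertical above 0.2 rad).
It fails at once if the cassette was banged down in the tray (over 40 N) (contact force between cassette and tray above 40 N).
It fails at once if a bystander was moved more than 40 mm (distance of any of cup_a, cup_b, tin, bowl, straw, coaster from where it was at the start of the episode above 0.04 m).
It also fails if it takes over 72 s, if anything falls off the work surface, if the arm or the gripper's body presses on something with over 40 N, if the wrist force passes 120 N, or if a joint passes its speed limit or range.

### The arm

A 7-joint arm with a two-finger parallel gripper is mounted at the origin on the work surface. World frame = base frame: x ahead of the robot, y to its left, z up, the work surface at z = 0. Lengths are in m, angles in rad, forces in N, time in s.
With the tool pointing down it reaches from about 0.4 to 0.875 m from the base axis. Payload 19.3 kg.
Tool frame: the origin (TCP) lies at the very end of the fingers, on their centre line; the grasp point (between the pads) lies 19 mm behind it; z points along the fingers, y is the direction in which the jaws open and shut (so a half turn about z gives the same grasp; the last joint's range is limited). The gripper opens to 85 mm and grips with 20 to 120 N. Pads are 22 mm wide; open, the fingers measure 114 mm over their backs; the gripper's body (76 mm by 85 mm) begins 54 mm behind the grasp point. The pads swing forward as they close: fully open they stand 13 mm farther back than shut.
Start: joints at [1.096, 0.521, -0.036, 1.599, 0.021, 1.021, -0.113], TCP at [0.246, -0.574, 0.231] pointing down, gripper open.
Joint ranges: [-2.91, 2.91], [-0.3, 2.13], [-1.5, 1.42], [0.17, 2.43], [-1.26, 4.41], [0.16, 1.93], [-2.52, 2.52]. Speed limits (rad/s): [1.89, 1.89, 2.39, 2.39, 3.01, 3.01, 3.01].

### API

Orientations are given as [roll, pitch, yaw] about the fixed x, y, z axes, in that order (R = Rz(yaw) Ry(pitch) Rx(roll)).
In Python, from workcell import telemetry, imaging, ticket gives the robot as it stands.
- The arm moves only by the tool carry_out, never from a script. Its argument "series" is a list of rows, each a list of 7 numbers: the shift along the tool's x, y, z in m, then the turn, a rotation vector about the tool's x, y, z in rad, then the closure in counts, from 0 (fully open) to 255 (shut). In form: [[tx, ty, tz, ax, ay, az, jaw], ...]. A call has 1 to 10 rows; each row is the pose to reach, as a shift and turn from the pose commanded when the call began, along the tool's axes at that moment; what a row does not reach only later rows make up. A row lasts 1/8 s, in which the tool goes at most 62.5 mm and 10.7 degrees, less where a joint would pass 70% of its speed; a pose out of reach is approached as far as the arm can. A call with a gripper value outside its range is refused whole. The fingers move at their own pace and stop on an object; "force" is the grip in N (left out, the last holds). Time passes only in rows, so rows that repeat a pose let the fingers close. It gives the time, the measured TCP pose, the force and the opening at its end, in the units of the state.
- telemetry.observe(): the state, without advancing time (a new reading comes with each control period).
- imaging.grab_frame(name): name is "side" or "top" or "wrist"; returns (picture, depth): 384x512x3 uint8, blue, green, red; 384x512 float32, m along the optical axis (not along the pixel's ray), 0 where there is no reading.
- imaging.camera_info(name): a dict with "mtx" (3x3 intrinsics, pixels), "dist_coeffs" ([k1, k2, p1, p2, k3] as OpenCV has them; the pictures are not rectified), "extrinsics" (4x4, takes a point from camera to world coordinates); the wrist camera has in their place "hand_eye" (4x4, takes a point from camera to tool coordinates, whose origin is the TCP and whose axes are the flange's). Camera axes: x right, y down, z forward; pixel columns grow to the right and rows downward; lengths in m; the calibration is good to about 2 mm. A picture is of the moment at which its call begins: read the wrist's pose just before it. camera_info takes no time and is no camera call.
- ticket.job_done(): hands the job in, once; it reports no verdict.
The state is a dict: "clock": time; "qpos": joint angles; "qd": joint speeds; "joint_efforts": joint torques, N m; "position": TCP position; "tool_rot": TCP orientation; "force": force on the tool from outside, world axes, zero at the start; "moment": the same for the moment, N m; "grip_width": finger opening in m.
Only numpy, scipy, OpenCV 4.12 (cv2) and the standard library are available. Lean on these libraries where they do the work, as an engineer would, in place of code of your own. Each camera call takes 0.05 s, during which the arm holds its last target.

## Working session

There is one attempt and no reset: what is moved stays moved. The work goes in short steps, Python scripts to look and compute and a tool call to move; the robot and the scene stay as the last step left them, time stands still between calls to the robot, and variables do not carry over. Pictures are saved under pics/ and viewed, and the job is handed in when it is done.

Besides the shell and the picture viewer there is one more tool, called after "Call:" as name(argument=value, ...), one argument or row to a line, values as JSON. carry_out: Moves the arm, as the interface text tells. Its arguments: {"type":"object","properties":{"series":{"type":"array"},"force":{"type":"number"}},"required":["series"]}

```bash
mkdir -p pics; ls; python3 - <<'E'
from workcell import telemetry, imaging, ticket
import cv2,numpy as np
np.set_printoptions(precision=4,suppress=True)
print(telemetry.observe())
for n in ["side","top"]:
    p,d=imaging.grab_frame(n); cv2.imwrite(f"pics/{n}0.png",p); np.save(f"pics/{n}0.npy",d)
    print(n,imaging.camera_info(n))
print(imaging.camera_info("wrist"))
E
```

```text
pics
{'clock': 0.0, 'qpos': array([ 1.0958,  0.522 , -0.0363,  1.6   ,  0.0212,  1.0211, -0.1128]), 'qd': array([ 0.002 , -0.0004, -0.0011,  0.0004,  0.0009,  0.0008,  0.0004]), 'joint_efforts': array([ -0.0008, -92.7118,   1.9795, -36.9941,   0.0178,   0.0081,
        -0.0001]), 'position': array([ 0.246 , -0.5742,  0.2307]), 'tool_rot': array([-3.1404,  0.0001,  0.4048]), 'force': array([-0.6627,  0.531 ,  0.4096]), 'moment': array([-0.0516,  0.006 , -0.0386]), 'grip_width': 0.08563432097225904}
side {'mtx': array([[486.0036,   0.    , 251.4129],
       [  0.    , 486.0036, 185.5812],
       [  0.    ,   0.    ,   1.    ]]), 'dist_coeffs': array([-0.0057,  0.    ,  0.    ,  0.    ,  0.    ]), 'extrinsics': array([[-0.893 , -0.2959,  0.339 ,  0.0168],
       [-0.4499,  0.5962, -0.6649,  1.0662],
       [-0.0054, -0.7463, -0.6656,  1.1696],
       [ 0.    ,  0.    ,  0.    ,  1.    ]])}
top {'mtx': array([[349.5362,   0.    , 254.4455],
       [  0.    , 349.5362, 190.2727],
       [  0.    ,   0.    ,   1.    ]]), 'dist_coeffs': array([-0.0407,  0.    ,  0.    ,  0.    ,  0.    ]), 'extrinsics': array([[ 0.0019, -0.9834,  0.1816,  0.4093],
       [-0.9997,  0.0026,  0.0247, -0.0043],
       [-0.0248, -0.1816, -0.9831,  1.1032],
       [ 0.    ,  0.    ,  0.    ,  1.    ]])}
{'mtx': array([[314.2089,   0.    , 255.1654],
       [  0.    , 314.2089, 193.0995],
       [  0.    ,   0.    ,   1.    ]]), 'dist_coeffs': array([0.014, 0.   , 0.   , 0.   , 0.   ]), 'hand_eye': array([[ 0.0001, -0.9496, -0.3133,  0.0795],
       [ 1.    ,  0.0002, -0.0003,  0.0002],
       [ 0.0003, -0.3133,  0.9496, -0.1429],
       [ 0.    ,  0.    ,  0.    ,  1.    ]])}
```

View pics/side0.png

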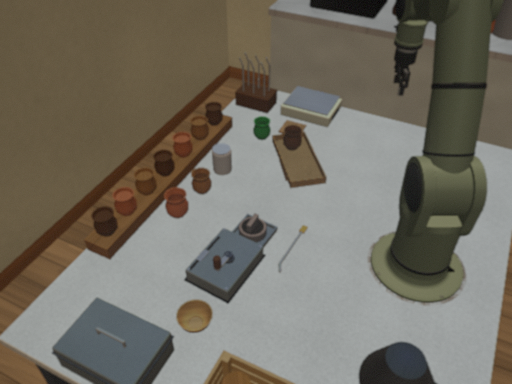

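View pics/top0.png

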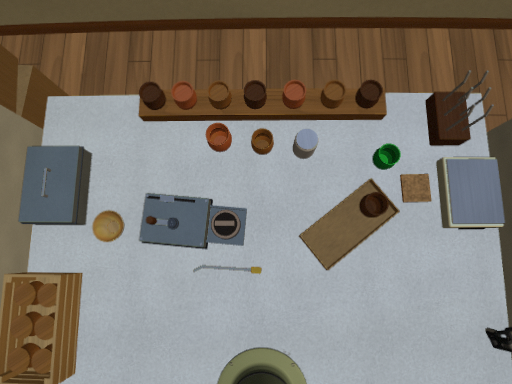

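The side and top views show the rewinder at about (190,220) in the top picture, with the knob near (151,220) and the cassette at (226,224). The tray is at about (350,225) with the gourd at (373,205). Next I'll measure them.

```bash
cat > h.py <<'E'
from workcell import telemetry, imaging, ticket
import cv2,numpy as np
from scipy.spatial.transform import Rotation as R
np.set_printoptions(precision=4,suppress=True)
def cloud(d,ci,T):
    h,w=d.shape; u,v=np.meshgrid(np.arange(w),np.arange(h))
    n=cv2.undistortPoints(np.stack([u,v],-1).reshape(-1,1,2).astype(np.float64),ci["mtx"],ci["dist_coeffs"]).reshape(h,w,2)
    P=np.dstack([n[...,0]*d,n[...,1]*d,d]); W=P@T[:3,:3].T+T[:3,3]; W[d<=0]=np.nan; return W
def toolT(s):
    T=np.eye(4);T[:3,:3]=R.from_euler('xyz',s['tool_rot']).as_matrix();T[:3,3]=s['position'];return T
def grab(n,tag):
    s=telemetry.observe(); ci=imaging.camera_info(n); p,d=imaging.grab_frame(n)
    T=ci["extrinsics"] if n!="wrist" else toolT(s)@ci["hand_eye"]
    cv2.imwrite(f"pics/{tag}.png",p); W=cloud(d,ci,T); np.save(f"pics/{tag}_W.npy",W); np.save(f"pics/{tag}_d.npy",d)
    return p,d,W,T
def proj(n,T,pt):
    ci=imaging.camera_info(n); Ti=np.linalg.inv(T); c=Ti[:3,:3]@np.array(pt)+Ti[:3,3]
    return cv2.projectPoints(c.reshape(1,1,3),np.zeros(3),np.zeros(3),ci["mtx"],ci["dist_coeffs"])[0].ravel()
def rel(target_xyz,yaw):
    """move in tool axes to reach target with tool down, yaw=tool x heading"""
    s=telemetry.observe();T=toolT(s);Rt=R.from_euler('xyz',[np.pi,0,yaw]).as_matrix()
    return np.r_[T[:3,:3].T@(np.array(target_xyz)-T[:3,3]), R.from_matrix(T[:3,:3].T@Rt).as_rotvec()]
E
python3 - <<'E'
from h import *
ci=imaging.camera_info("top"); d=np.load("pics/top0.npy"); W=cloud(d,ci,ci["extrinsics"]); np.save("pics/top0_W.npy",W)
p=cv2.imread("pics/top0.png")
a=cv2.resize(p[180:255,130:255],None,fx=6,fy=6,interpolation=cv2.INTER_CUBIC); cv2.imwrite("pics/cropA.png",a)
ci=imaging.camera_info("side"); d=np.load("pics/side0.npy"); Ws=cloud(d,ci,ci["extrinsics"])
p=cv2.imread("pics/side0.png")
a=cv2.resize(p[205:300,180:285],None,fx=6,fy=6,interpolation=cv2.INTER_CUBIC); cv2.imwrite("pics/cropB.png",a)
def stat(m,n,W):
    X=W[m]; print(n,len(X), X.min(0),X.max(0),X.mean(0))
    if len(X)>10: print("   rect",cv2.minAreaRect((X[:,:2]*1000).astype(np.float32)))
def box(W,u0,u1,v0,v1,z0,z1):
    m=np.zeros(W.shape[:2],bool);m[v0:v1,u0:u1]=1; return m&(W[...,2]>z0)&(W[...,2]<z1)
stat(box(W,120,215,180,255,.04,.06),"housing top",W)
stat(box(W,120,200,180,255,.063,.09),"arm",W)
stat(box(W,120,200,180,255,.10,.13),"knob",W)
stat(box(W,205,250,195,255,.063,.09),"cass grip",W)
stat(box(W,205,250,195,255,.035,.05),"cass top",W)
stat(box(W,290,410,170,275,.037,.055),"tray floor",W)
stat(box(W,290,410,170,275,.06,.085),"tray wall",W)
stat(box(W,355,395,185,225,.10,.14),"gourd",W)
for n,b in dict(bowl=(90,127,205,245),coaster=(398,433,170,205),straw=(190,265,258,278),tin=(292,320,125,160),ca=(203,235,120,155),cb=(248,277,125,158)).items():
    stat(box(W,*b,.006,.2),n,W)
E
```

```text
housing top 3028 [0.4317 0.1445 0.0401] [0.5973 0.4374 0.0599] [0.5133 0.2638 0.05  ]
   rect ((516.07275390625, 289.3395080566406), (296.1063232421875, 150.74960327148438), 84.81401062011719)
arm 152 [0.4896 0.2563 0.0635] [0.5185 0.3225 0.0889] [0.5033 0.2862 0.0721]
   rect ((503.3885498046875, 289.7942199707031), (67.43162536621094, 25.166215896606445), 85.6747055053711)
knob 57 [0.4955 0.3138 0.1   ] [0.5188 0.3355 0.1158] [0.5067 0.3234 0.1101]
   rect ((506.8570251464844, 324.2017822265625), (20.074501037597656, 20.929903030395508), 31.5290470123291)
cass grip 104 [0.4934 0.082  0.064 ] [0.5079 0.1417 0.0775] [0.5015 0.1113 0.0722]
   rect ((500.63812255859375, 111.8436050415039), (14.4436674118042, 59.73469543457031), 0.028845105320215225)
cass top 625 [0.459  0.0689 0.0353] [0.5808 0.1739 0.05  ] [0.505  0.1176 0.0428]
   rect ((519.985107421875, 121.26030731201172), (122.22435760498047, 104.34770965576172), 0.4136680066585541)
tray floor 3232 [ 0.368  -0.4034  0.0372] [ 0.6317 -0.1108  0.0547] [ 0.4928 -0.2499  0.0438]
   rect ((501.1892395019531, -257.47943115234375), (127
[... 901 characters left out ...]
3664 0.0859 0.0088]
   rect ((364.7593078613281, 107.2027816772461), (203.25010681152344, 18.31451988220215), 88.96038818359375)
tin 589 [ 0.7155 -0.1685  0.006 ] [ 0.7827 -0.0994  0.1044] [ 0.7417 -0.1315  0.0841]
   rect ((749.2305908203125, -133.42340087890625), (67.86575317382812, 67.94364929199219), 4.709735870361328)
ca 565 [0.7342 0.0918 0.006 ] [0.8505 0.1951 0.0919] [0.7769 0.1368 0.0515]
   rect ((792.3244018554688, 143.8248291015625), (103.27879333496094, 116.21299743652344), 89.60924530029297)
cb 432 [ 0.7249 -0.0362  0.006 ] [0.7948 0.0338 0.0834] [ 0.7623 -0.0012  0.0482]
   rect ((757.64892578125, -1.7570343017578125), (66.93336486816406, 67.86080169677734), 55.58515167236328)
```

View pics/cropA.png

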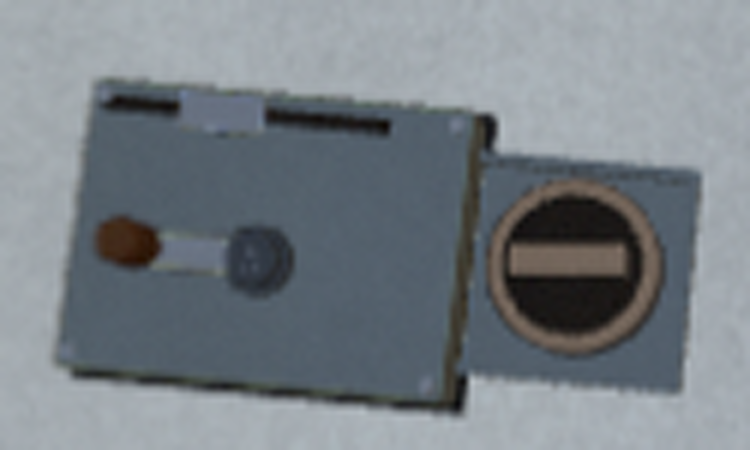

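View pics/cropB.png

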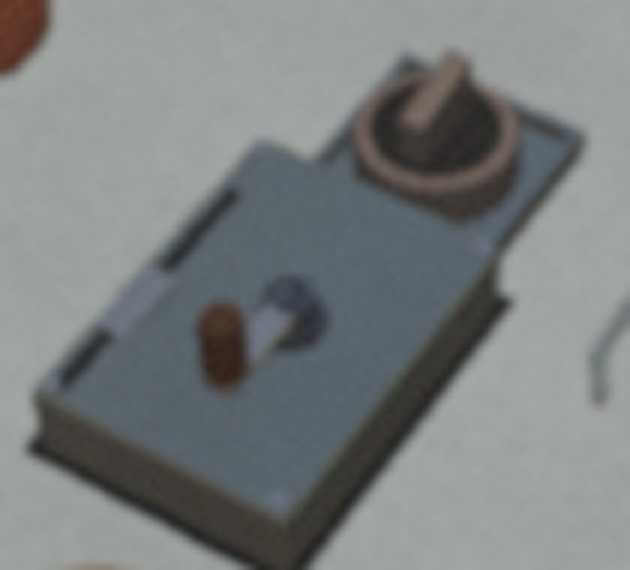

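```bash
python3 - <<'E'
from h import *
print(rel([0.50,-0.15,0.26],1.2), rel([0.46,0.26,0.28],1.48))
W=np.load("pics/top0_W.npy")
m=np.zeros(W.shape[:2],bool);m[180:255,120:255]=1
H=W[m&(W[...,2]>.045)&(W[...,2]<.0555)&(W[...,1]>.18)]
print(len(H),cv2.minAreaRect((H[:,:2]*1000).astype(np.float32)))
A=W[m&(W[...,2]>.06)&(W[...,1]>.22)]
print(A[:, :2].min(0),A[:, :2].max(0))
hub=A[A[:,1]<.29]; print("hub",hub.mean(0),hub.min(0),hub.max(0),len(hub))
print(np.histogram(hub[:,2],8))
E
```

```text
[ 0.4005 -0.29   -0.0289 -0.0009 -0.0004 -0.7952] [ 0.5252 -0.6826 -0.0486 -0.0009 -0.0005 -1.0752]
2726 ((517.408935546875, 305.96649169921875), (260.9842834472656, 150.31524658203125), 85.1485824584961)
[0.4875 0.2544] [0.5188 0.3355]
hub [0.5024 0.2702 0.0696] [0.4875 0.2544 0.0602] [0.5176 0.2886 0.0755] 103
(array([15,  2,  3,  3, 11, 30, 22, 17]), array([0.0602, 0.0621, 0.064 , 0.0659, 0.0678, 0.0698, 0.0717, 0.0736,
       0.0755]))
```

Call:
carry_out(
  series=[
    [0.06,-0.043,-0.03,0,0,-0.12,60],
    [0.12,-0.087,-0.03,0,0,-0.24,60],
    [0.18,-0.13,-0.03,0,0,-0.4,60],
    [0.24,-0.174,-0.03,0,0,-0.5,60],
    [0.3,-0.217,-0.03,0,0,-0.6,60],
    [0.35,-0.26,-0.035,0,0,-0.7,60],
    [0.4,-0.29,-0.04,0,0,-0.8,60],
    [0.417,-0.35,-0.045,0,0,-0.9,60],
    [0.434,-0.41,-0.05,0,0,-1.0,60],
    [0.45,-0.46,-0.05,0,0,-1.075,60],
  ],
)

```text
clock: 1.35
position: [0.4798, -0.015, 0.2797]
tool_rot: [3.142, -0.0, 1.483]
force: [1.6, 0.9, -0.2]
grip_width: 0.0653
```

```bash
python3 - <<'E'
from h import *
print(telemetry.observe())
print(rel([0.44,0.28,0.27],1.48))
E
```

```text
{'clock': 1.35, 'qpos': array([ 0.3317,  0.2668, -0.5135,  1.8894,  0.1521,  1.0235, -0.3343]), 'qd': array([-0.6964, -0.0875, -0.3807,  0.1062,  0.0572,  0.0206, -0.5138]), 'joint_efforts': array([  9.9885, -63.9218,  -1.3289, -35.8147,  -0.1988,   0.3097,
         2.1106]), 'position': array([ 0.4798, -0.015 ,  0.2797]), 'tool_rot': array([ 3.1415, -0.0001,  1.4826]), 'force': array([ 1.5974,  0.8713, -0.1615]), 'moment': array([ 0.0034, -0.0696,  0.0205]), 'grip_width': 0.0653231525322387}
[ 0.2904 -0.0657  0.0097  0.0001 -0.0001  0.0026]
```

Call:
carry_out(
  series=[
    [0.06,-0.005,0.01,0,0,0,60],
    [0.12,-0.01,0.01,0,0,0,60],
    [0.18,-0.015,0.01,0,0,0,60],
    [0.22,-0.02,0.01,0,0,0,60],
    [0.25,-0.02,0.01,0,0,0,60],
    [0.25,-0.02,0.01,0,0,0,60],
    [0.25,-0.02,0.01,0,0,0,60],
  ],
)

```text
clock: 2.22
position: [0.4827, 0.233, 0.2693]
tool_rot: [-3.141, 0.001, 1.479]
force: [-0.3, -0.4, 0.6]
grip_width: 0.0654
```

```bash
python3 - <<'E'
from h import *
p,d,W,T=grab("wrist","w1")
print(telemetry.observe())
E
```

```text
{'clock': 2.275, 'qpos': array([-0.1097,  0.3885, -0.5949,  1.7669,  0.2459,  1.0617, -0.8831]), 'qd': array([ 0.0058, -0.0049, -0.0001, -0.0005, -0.0016, -0.0028, -0.0022]), 'joint_efforts': array([ -1.3078, -74.0306,  -7.78  , -36.921 ,  -0.0169,  -0.0213,
        -0.0097]), 'position': array([0.4829, 0.2327, 0.2694]), 'tool_rot': array([-3.1413,  0.0007,  1.4787]), 'force': array([0.0253, 0.2777, 0.2542]), 'moment': array([ 0.0087, -0.0114, -0.0018]), 'grip_width': 0.06540229597843426}
```

View pics/w1.png

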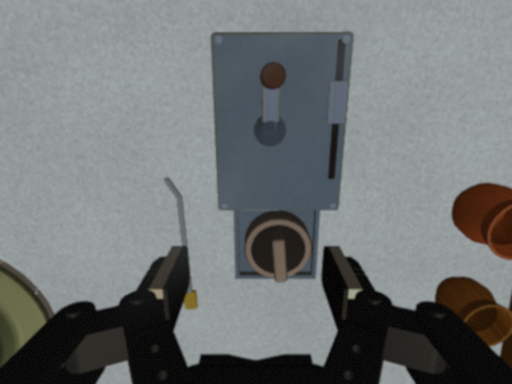

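The wrist view shows the knob at (273,75), the hub at (269,130), the bar at (337,102) and the cassette at (278,245). The straw is at (183,240), to the left of the rewinder.

```bash
python3 - <<'E'
from h import *
W=np.load("pics/w1_W.npy")
def b(u0,u1,v0,v1,z0,z1):
    m=np.zeros(W.shape[:2],bool);m[v0:v1,u0:u1]=1;return W[m&(W[...,2]>z0)&(W[...,2]<z1)]
def rr(X): return len(X),X.mean(0),cv2.minAreaRect((X[:,:2]*1000).astype(np.float32))
print("knob",rr(b(250,300,55,95,.105,.12)), )
k=b(250,300,55,95,.105,.12); print(cv2.minEnclosingCircle((k[:,:2]*1000).astype(np.float32)))
h=b(245,295,112,150,.056,.1); print("hub",h.mean(0),h.max(0),cv2.minEnclosingCircle((h[:,:2]*1000).astype(np.float32)))
hh=h[h[:,2]>.066]; print(hh.mean(0))
H=b(205,360,25,212,.044,.056); print("housing",rr(H))
print("grip",rr(b(260,300,232,290,.062,.08)))
c=b(240,320,205,290,.036,.048); print("cass",cv2.minEnclosingCircle((c[:,:2]*1000).astype(np.float32)),c.mean(0))
p=cv2.imread("pics/w1.png"); cv2.imwrite("pics/w1c.png",cv2.resize(p[25:215,200:365],None,fx=3,fy=3,interpolation=cv2.INTER_CUBIC))
for u,v in [(332,81),(343,82),(330,122),(343,122),(335,130),(335,170)]: print(u,v,W[v,u])
E
```

```text
knob (550, array([0.5061, 0.3231, 0.1114]), ((506.40960693359375, 323.1381530761719), (22.095626831054688, 22.86484718322754), 41.66438293457031))
((506.4069519042969, 323.2096862792969), 11.793760299682617)
hub [0.5014 0.2705 0.0694] [0.5194 0.2892 0.0748] ((502.0144958496094, 270.19073486328125), 20.134435653686523)
[0.5018 0.2717 0.0723]
housing (21618, array([0.5147, 0.2747, 0.0504]), ((513.3287353515625, 267.39813232421875), (199.54039001464844, 150.42715454101562), 84.97537231445312))
grip (598, array([0.5007, 0.1139, 0.0724]), ((500.8556213378906, 110.64014434814453), (59.78837585449219, 16.020584106445312), 89.54780578613281))
cass ((495.44134521484375, 123.62136840820312), 58.62849426269531) [0.5006 0.1159 0.0426]
332 81 [0.5721 0.3133 0.0533]
343 82 [0.5839 0.3112 0.053 ]
330 122 [0.5694 0.2703 0.0528]
343 122 [0.5841 0.2688 0.052 ]
335 130 [0.5752 0.2607 0.0514]
335 170 [0.575  0.2136 0.0499]
```

View pics/w1c.png

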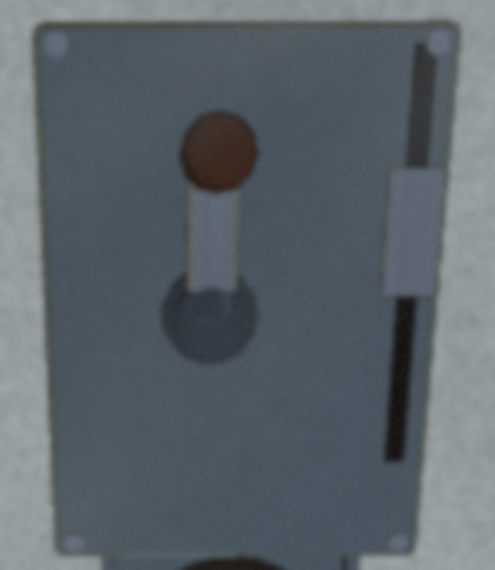

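```bash
python3 - <<'E'
from h import *
print(rel([.5064,.3231,.081],1.487))
E
```

```text
[ 0.0923  0.0152  0.1884 -0.0002  0.0007 -0.0083]
```

Call:
carry_out(
  series=[
    [0.05,0.01,0.02,0,0,-0.008,60],
    [0.092,0.015,0.06,0,0,-0.008,60],
    [0.092,0.015,0.11,0,0,-0.008,60],
    [0.092,0.015,0.15,0,0,-0.008,60],
    [0.092,0.015,0.18,0,0,-0.008,60],
    [0.092,0.015,0.188,0,0,-0.008,60],
    [0.092,0.015,0.188,0,0,-0.008,60],
  ],
  force=25,
)

```text
clock: 3.15
position: [0.5065, 0.3236, 0.0821]
tool_rot: [3.141, -0.0, 1.487]
force: [-1.0, 0.4, 0.9]
grip_width: 0.0651
```

Call:
carry_out(
  series=[
    [0,0,0,0,0,0,150],
    [0,0,0,0,0,0,220],
    [0,0,0,0,0,0,220],
    [0,0,0,0,0,0,220],
    [0,0,0,0,0,0,220],
  ],
  force=25,
)

```text
clock: 3.78
position: [0.5069, 0.3242, 0.0825]
tool_rot: [3.14, -0.001, 1.488]
force: [2.5, -2.1, 7.8]
grip_width: 0.0231
```

```bash
python3 - <<'E'
from h import *
p,d,W,T=grab("wrist","w2")
print(telemetry.observe())
E
```

```text
{'clock': 3.825, 'qpos': array([-0.3313,  0.7158, -0.4947,  1.7587,  0.4587,  0.7823, -1.1376]), 'qd': array([-0.0023, -0.0003, -0.0004,  0.0016,  0.0003,  0.0006, -0.002 ]), 'joint_efforts': array([ -1.333 , -93.3456, -10.6133, -24.7572,  -0.5582,  -0.0056,
        -0.0012]), 'position': array([0.5069, 0.3242, 0.0825]), 'tool_rot': array([ 3.14  , -0.0008,  1.4875]), 'force': array([ 2.8829, -1.0433,  7.7081]), 'moment': array([-0.2481, -0.4536,  0.0181]), 'grip_width': 0.022753917873951524}
```

View pics/w2.png

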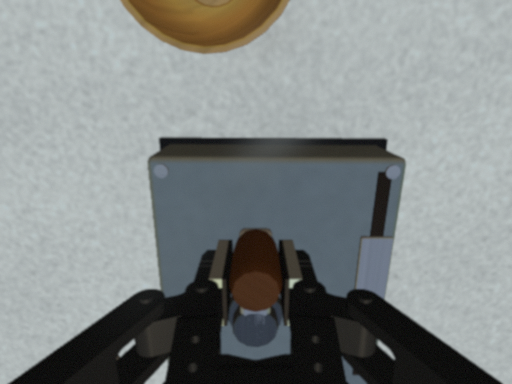

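The knob is between the pads at about (255,270). The 7.7 N upward force suggests the tips are resting on the crank arm, so I'll lift slightly and start cranking.

Call:
carry_out(
  series=[
    [-0.0003,0.0055,-0.003,0,0,0,220],
    [-0.0025,0.0163,-0.003,0,0,0,220],
    [-0.0067,0.0264,-0.003,0,0,0,220],
    [-0.0129,0.0354,-0.003,0,0,0,220],
    [-0.023,0.0447,-0.003,0,0,0,220],
    [-0.0351,0.0513,-0.003,0,0,0,220],
    [-0.0484,0.0546,-0.003,0,0,0,220],
    [-0.0621,0.0545,-0.003,0,0,0,220],
    [-0.0754,0.0511,-0.003,0,0,0,220],
    [-0.0874,0.0445,-0.003,0,0,0,220],
  ],
)

```text
clock: 5.08
position: [0.5436, 0.2333, 0.0838]
tool_rot: [3.142, -0.001, 1.488]
force: [6.8, 9.8, -24.4]
grip_width: 0.023
```

```bash
cat >> h.py <<'E'
C=np.array([.502,.2685])
def ang():
    s=telemetry.observe(); r=s['position'][:2]-C; t=np.array([r[1],-r[0]])/np.hypot(*r); f=s['force'][:2]
    print("phi",np.mod(1.487-np.arctan2(r[1],r[0]),2*np.pi),"rad",np.hypot(*r),"Ft",f@t,"Fr",f@r/np.hypot(*r),"F",s['force'],"w",s['grip_width'],s['position'],s['clock'])
def circ(a,b,n=10,dz=0):
    """rows in tool axes from commanded angle a to b"""
    for i in range(1,n+1):
        p=a+(b-a)*i/n; print([round(.055*(np.cos(p)-np.cos(a)),4),round(.055*(np.sin(p)-np.sin(a)),4)],end=' ')
    print()
E
python3 -c "
from h import *
ang(); circ(2.2,5.2)"
```

```text
phi 2.1896611765745346 rad 0.05453435532415806 Ft -11.880352742014665 Fr -1.2108818706683997 F [  6.7536   9.8487 -24.3861] w 0.02295224858973843 [0.5436 0.2333 0.0838] 5.075
[np.float64(-0.0117), np.float64(-0.0116)] [np.float64(-0.0195), np.float64(-0.026)] [np.float64(-0.0226), np.float64(-0.0422)] [np.float64(-0.0208), np.float64(-0.0585)] [np.float64(-0.0143), np.float64(-0.0736)] [np.float64(-0.0036), np.float64(-0.0861)] [np.float64(0.0103), np.float64(-0.0949)] [np.float64(0.0262), np.float64(-0.0991)] [np.float64(0.0426), np.float64(-0.0985)] [np.float64(0.0581), np.float64(-0.0931)]
```

Call:
carry_out(
  series=[
    [-0.0117,-0.0116,0.002,0,0,0,220],
    [-0.0195,-0.026,0.002,0,0,0,220],
    [-0.0226,-0.0422,0.002,0,0,0,220],
    [-0.0208,-0.0585,0.002,0,0,0,220],
    [-0.0143,-0.0736,0.002,0,0,0,220],
    [-0.0036,-0.0861,0.002,0,0,0,220],
    [0.0103,-0.0949,0.002,0,0,0,220],
    [0.0262,-0.0991,0.002,0,0,0,220],
    [0.0426,-0.0985,0.002,0,0,0,220],
    [0.0581,-0.0931,0.002,0,0,0,220],
  ],
)

```text
clock: 6.32
position: [0.4548, 0.2977, 0.0827]
tool_rot: [-3.14, 0.003, 1.487]
force: [0.0, -12.9, 5.6]
grip_width: 0.0228
```

```bash
python3 -c "
from h import *
ang(); circ(5.2,6.6,5)"
```

```text
phi 5.182069931866506 rad 0.05551637320182167 Ft -10.929998507338135 Fr -6.793399695702314 F [  0.0338 -12.8691   5.5546] w 0.02282175805527237 [0.4548 0.2977 0.0827] 6.325
[np.float64(0.0124), np.float64(0.009)] [np.float64(0.0219), np.float64(0.0211)] [np.float64(0.0276), np.float64(0.0353)] [np.float64(0.0292), np.float64(0.0506)] [np.float64(0.0265), np.float64(0.0657)]
```

```bash
python3 -c "
from h import *
circ(5.2,8.0);circ(8.0,10.8);circ(10.8,13.6);circ(13.6,16.4)" | sed 's/np.float64//g'
```

```text
[(0.0124), (0.009)] [(0.0219), (0.0211)] [(0.0276), (0.0353)] [(0.0292), (0.0506)] [(0.0265), (0.0657)] [(0.0197), (0.0795)] [(0.0094), (0.0909)] [(-0.0036), (0.0989)] [(-0.0184), (0.1031)] [(-0.0338), (0.103)] 
[(-0.0147), (-0.0043)] [(-0.0277), (-0.0126)] [(-0.0379), (-0.0241)] [(-0.0445), (-0.0379)] [(-0.047), (-0.0531)] [(-0.0452), (-0.0683)] [(-0.0393), (-0.0825)] [(-0.0297), (-0.0944)] [(-0.0172), (-0.1033)] [(-0.0027), (-0.1084)] 
[(0.0153), (-0.0009)] [(0.0303), (0.0026)] [(0.0437), (0.01)] [(0.0546), (0.0208)] [(0.062), (0.0342)] [(0.0655), (0.0492)] [(0.0647), (0.0645)] [(0.0596), (0.079)] [(0.0508), (0.0916)] [(0.0388), (0.1012)] 
[(-0.0142), (0.0059)] [(-0.0294), (0.0077)] [(-0.0445), (0.0052)] [(-0.0584), (-0.0013)] [(-0.0699), (-0.0115)] [(-0.0782), (-0.0244)] [(-0.0825), (-0.0391)] [(-0.0827), (-0.0545)] [(-0.0785), (-0.0693)] [(-0.0705), (-0.0823)]
```

Call:
carry_out(
  series=[
    [0.0124,0.009,-0.0005,0,0,0,220],
    [0.0219,0.0211,-0.0005,0,0,0,220],
    [0.0276,0.0353,-0.0005,0,0,0,220],
    [0.0292,0.0506,-0.0005,0,0,0,220],
    [0.0265,0.0657,-0.0005,0,0,0,220],
    [0.0197,0.0795,-0.0005,0,0,0,220],
    [0.0094,0.0909,-0.0005,0,0,0,220],
    [-0.0036,0.0989,-0.0005,0,0,0,220],
    [-0.0184,0.1031,-0.0005,0,0,0,220],
    [-0.0338,0.103,-0.0005,0,0,0,220],
  ],
)

```text
clock: 7.58
position: [0.5559, 0.258, 0.0833]
tool_rot: [3.14, -0.003, 1.488]
force: [2.4, 10.4, -10.0]
grip_width: 0.0231
```

```bash
python3 -c "
from h import *
ang()
p,d,W,T=grab('wrist','w3');p,d,W,T=grab('top','t3');cv2.imwrite('pics/t3c.png',cv2.resize(p[170:255,130:255],None,fx=5,fy=5,interpolation=cv2.INTER_CUBIC))
p,d,W,T=grab('side','s3');cv2.imwrite('pics/s3c.png',cv2.resize(p[205:300,180:285],None,fx=5,fy=5,interpolation=cv2.INTER_CUBIC))"
```

```text
phi 1.679036315674304 rad 0.054913646652960765 Ft -10.716306835924874 Fr 0.36420046095831904 F [  2.4028  10.4498 -10.0027] w 0.023142962756345784 [0.5559 0.258  0.0833] 7.575
```

View pics/w3.png

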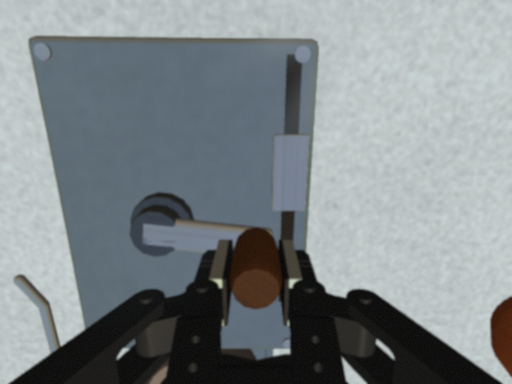

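View pics/s3c.png

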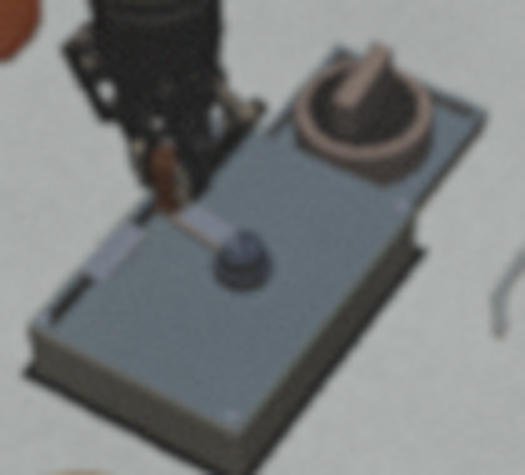

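The crank is turning, with the knob at (255,265) in the gripper and the arm sitting at about 8 rad. The slot is clear past the bar's end at (288,212), so there is no pin yet, and the drag is still on.

Call:
carry_out(
  series=[
    [-0.0147,-0.0043,0.0005,0,0,0,220],
    [-0.0277,-0.0126,0.0005,0,0,0,220],
    [-0.0379,-0.0241,0.0005,0,0,0,220],
    [-0.0445,-0.0379,0.0005,0,0,0,220],
    [-0.047,-0.0531,0.0005,0,0,0,220],
    [-0.0452,-0.0683,0.0005,0,0,0,220],
    [-0.0393,-0.0825,0.0005,0,0,0,220],
    [-0.0297,-0.0944,0.0005,0,0,0,220],
    [-0.0172,-0.1033,0.0005,0,0,0,220],
    [-0.0027,-0.1084,0.0005,0,0,0,220],
  ],
)

```text
clock: 8.98
position: [0.4474, 0.2614, 0.0828]
tool_rot: [3.141, 0.003, 1.486]
force: [8.3, -9.2, 2.3]
grip_width: 0.0225
```

```bash
python3 -c "
from h import *
ang()"
```

```text
phi 4.4984165614189635 rad 0.05506047533184073 Ft -10.226359698009315 Fr -7.0234908015768385 F [ 8.2915 -9.2281  2.2883] w 0.02245527455436697 [0.4474 0.2614 0.0828] 8.975
```

Call:
carry_out(
  series=[
    [0.0153,-0.0009,0,0,0,0,220],
    [0.0303,0.0026,0,0,0,0,220],
    [0.0437,0.01,0,0,0,0,220],
    [0.0546,0.0208,0,0,0,0,220],
    [0.062,0.0342,0,0,0,0,220],
    [0.0655,0.0492,0,0,0,0,220],
    [0.0647,0.0645,0,0,0,0,220],
    [0.0596,0.079,0,0,0,0,220],
    [0.0508,0.0916,0,0,0,0,220],
    [0.0388,0.1012,0,0,0,0,220],
  ],
)

```text
clock: 10.22
position: [0.5506, 0.2952, 0.083]
tool_rot: [-3.141, -0.003, 1.489]
force: [-6.2, 8.3, -0.5]
grip_width: 0.023
```

```bash
python3 -c "
from h import *
ang()"
```

```text
phi 0.9844163713153363 rad 0.0554295063808281 Ft -10.25546181034253 Fr -1.4126984251534336 F [-6.178   8.3068 -0.4609] w 0.023009729463931473 [0.5506 0.2952 0.083 ] 10.225
```

Call:
carry_out(
  series=[
    [-0.0142,0.0059,0,0,0,0,220],
    [-0.0294,0.0077,0,0,0,0,220],
    [-0.0445,0.0052,0,0,0,0,220],
    [-0.0584,-0.0013,0,0,0,0,220],
    [-0.0699,-0.0115,0,0,0,0,220],
    [-0.0782,-0.0244,0,0,0,0,220],
    [-0.0825,-0.0391,0,0,0,0,220],
    [-0.0827,-0.0545,0,0,0,0,220],
    [-0.0785,-0.0693,0,0,0,0,220],
    [-0.0705,-0.0823,0,0,0,0,220],
  ],
)

```text
clock: 11.48
position: [0.4625, 0.2303, 0.0829]
tool_rot: [3.141, -0.001, 1.488]
force: [9.7, 8.6, -2.8]
grip_width: 0.0229
```

```bash
python3 -c "
from h import *
ang()
p,d,W,T=grab('wrist','w4')
p,d,W,T=grab('side','s4');cv2.imwrite('pics/s4c.png',cv2.resize(p[205:300,180:285],None,fx=5,fy=5,interpolation=cv2.INTER_CUBIC))"
```

```text
phi 3.8596804201619856 rad 0.05490080464529741 Ft -0.5706843661288481 Fr -12.888965266357161 F [ 9.6597  8.5523 -2.8356] w 0.02289846853649116 [0.4625 0.2303 0.0829] 11.475
```

View pics/w4.png

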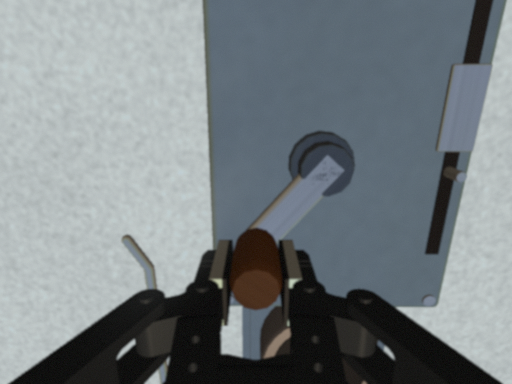

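View pics/s4c.png

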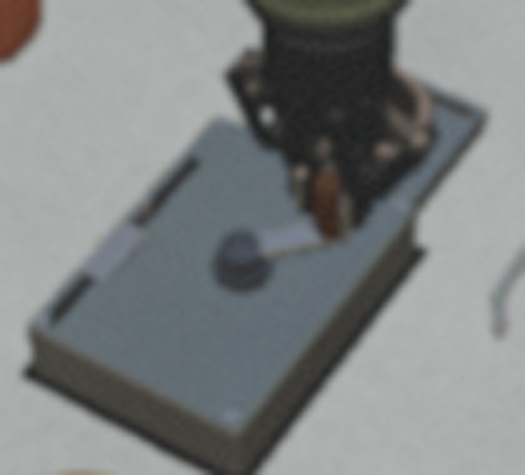

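The pin has popped up at (452,173), just past the bar's end, and the tangential drag has dropped to about 0. I'm stopping the crank here, letting go of the knob and lifting.

Call:
carry_out(
  series=[
    [0,0,0,0,0,0,100],
    [0,0,0,0,0,0,100],
    [0,0,0,0,0,0,100],
    [0,0,-0.03,0,0,0,100],
    [0,0,-0.07,0,0,0,100],
    [0,0,-0.11,0,0,0,100],
    [-0.02,0.02,-0.14,0,0,0,60],
    [-0.04,0.04,-0.14,0,0,0,60],
    [-0.04,0.04,-0.14,0,0,0,60],
    [-0.04,0.04,-0.14,0,0,0,60],
  ],
)

```text
clock: 12.82
position: [0.499, 0.1868, 0.2223]
tool_rot: [-3.141, 0.0, 1.488]
force: [-0.3, 0.4, -0.1]
grip_width: 0.0651
```

```bash
python3 - <<'E'
from h import *
ang()
p,d,W,T=grab('wrist','w5')
g=W[(W[...,2]>.066)&(W[...,2]<.08)&(W[...,1]<.16)&(W[...,1]>.06)&(abs(W[...,0]-.5)<.06)]
print(len(g),g.mean(0),cv2.minAreaRect((g[:,:2]*1000).astype(np.float32)))
E
```

```text
phi 3.093959472919881 rad 0.08171410350390328 Ft 0.2673650180634114 Fr -0.4101851575856523 F [-0.2524  0.4196 -0.1208] w 0.0650845637110334 [0.499  0.1868 0.2223] 12.825
800 [0.5008 0.1127 0.0728] ((500.77801513671875, 110.54022216796875), (59.592472076416016, 15.940067291259766), 89.41765594482422)
```

View pics/w5.png

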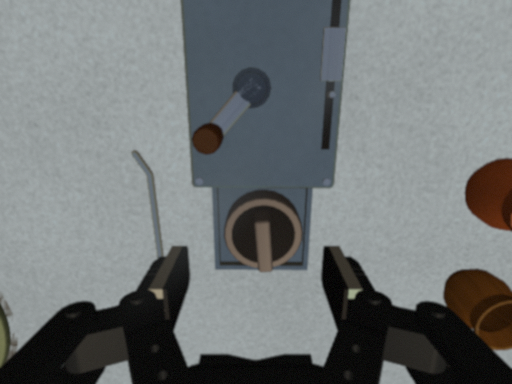

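The knob is released at (208,137), the pin is up at (332,95), and the cassette sits in the nest with its bar at (264,245). I'm going to grip the bar.

```bash
python3 - <<'E'
from h import *
print(rel([.5008,.1105,.048],1.561))
E
```

```text
[-0.0762  0.0083  0.1744 -0.0007 -0.0001 -0.0723]
```

Call:
carry_out(
  series=[
    [-0.04,0.004,0.02,0,0,-0.036,80],
    [-0.076,0.0083,0.06,0,0,-0.072,100],
    [-0.0762,0.0083,0.11,0,0,-0.072,100],
    [-0.0762,0.0083,0.15,0,0,-0.072,100],
    [-0.0762,0.0083,0.168,0,0,-0.072,100],
    [-0.0762,0.0083,0.174,0,0,-0.072,100],
    [-0.0762,0.0083,0.174,0,0,-0.072,100],
    [-0.0762,0.0083,0.174,0,0,-0.072,100],
  ],
  force=30,
)

```text
clock: 13.88
position: [0.5022, 0.1101, 0.0497]
tool_rot: [3.14, -0.0, 1.56]
force: [0.1, 0.0, 1.0]
grip_width: 0.052
```

Call:
carry_out(
  series=[
    [0,0,0,0,0,0,180],
    [0,0,0,0,0,0,240],
    [0,0,0,0,0,0,240],
    [0,0,0,0,0,0,240],
    [0,0,0,0,0,0,240],
  ],
  force=30,
)

```text
clock: 14.5
position: [0.5018, 0.1099, 0.049]
tool_rot: [3.141, 0.0, 1.56]
force: [-1.1, -0.4, 6.5]
grip_width: 0.0154
```

```bash
python3 - <<'E'
from h import *
ang()
p,d,W,T=grab('wrist','w6')
E
```

```text
phi 3.059234974436734 rad 0.1585993602794115 Ft 1.0571402127669716 Fr 0.399697637584884 F [-1.0577 -0.3982  6.47  ] w 0.015350166712537019 [0.5018 0.1099 0.049 ] 14.5
```

View pics/w6.png

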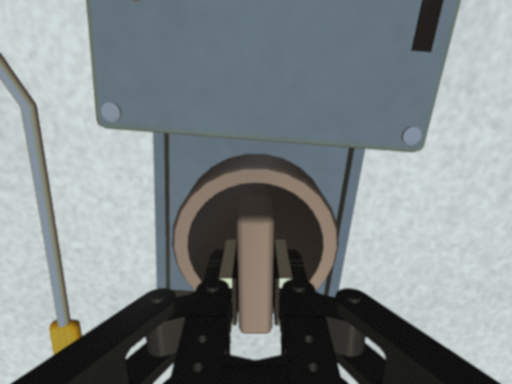

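The bar is between the pads at (256,260), with a grip width of 15 mm. I'm lifting straight up.

Call:
carry_out(
  series=[
    [0,0,-0.01,0,0,0,240],
    [0,0,-0.03,0,0,0,240],
    [0,0,-0.06,0,0,0,240],
    [0,0,-0.09,0,0,0,240],
    [0,0,-0.12,0,0,0,240],
    [0,0,-0.12,0,0,0,240],
    [0,0,-0.12,0,0,0,240],
  ],
  force=40,
)

```text
clock: 15.42
position: [0.5013, 0.1097, 0.1683]
tool_rot: [-3.141, 0.0, 1.56]
force: [0.2, -0.4, -1.8]
grip_width: 0.0155
```

```bash
python3 - <<'E'
from h import *
ang()
p,d,W,T=grab('wrist','w7')
p,d,W,T=grab('side','s7')
p,d,W,T=grab('top','t7')
m=np.zeros(W.shape[:2],bool);m[170:275,290:410]=1
X=W[m&(W[...,2]>.03)&(W[...,2]<.09)]
print(cv2.minAreaRect((X[:,:2]*1000).astype(np.float32)))
print(rel([.4484,-.1928,.17],1.561))
E
```

```text
phi 3.062506793968189 rad 0.15883335982043992 Ft -0.2083509541259167 Fr 0.3936662706521156 F [ 0.2065 -0.3946 -1.8175] w 0.015486480207952435 [0.5013 0.1097 0.1683] 15.425
((501.2525634765625, -259.63531494140625), (131.30560302734375, 280.0098876953125), 38.286033630371094)
[-0.3032 -0.0494 -0.002  -0.0014  0.0002 -0.001 ]
```

View pics/w7.png

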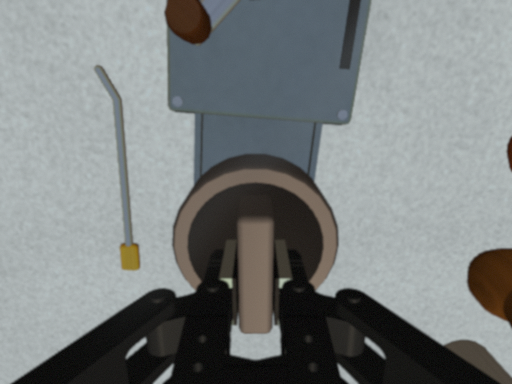

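View pics/s7.png

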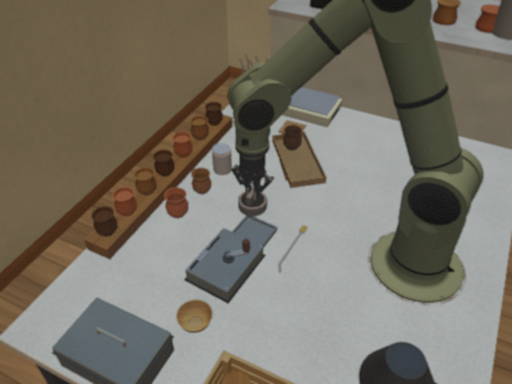

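The cassette hangs level from the grip at (256,240), about 1.8 N. The tray hasn't changed. I'm carrying the cassette over the tray's empty end.

Call:
carry_out(
  series=[
    [-0.02,-0.003,0,0,0,0,240],
    [-0.06,-0.01,0,0,0,0,240],
    [-0.105,-0.017,0,0,0,0,240],
    [-0.15,-0.024,0,0,0,0,240],
    [-0.195,-0.031,0,0,0,0,240],
    [-0.24,-0.038,0,0,0,0,240],
    [-0.28,-0.044,0,0,0,0,240],
    [-0.3,-0.047,0,0,0,0,240],
    [-0.305,-0.048,0,0,0,0,240],
    [-0.305,-0.048,0,0,0,0,240],
  ],
)

```text
clock: 16.82
position: [0.4501, -0.1939, 0.1683]
tool_rot: [-3.141, -0.001, 1.56]
force: [0.0, 0.7, -1.3]
grip_width: 0.0153
```

Call:
carry_out(
  series=[
    [0,0,0.02,0,0,0,240],
    [0,0,0.04,0,0,0,240],
    [0,0,0.055,0,0,0,240],
    [0,0,0.062,0,0,0,240],
    [0,0,0.065,0,0,0,240],
    [0,0,0.065,0,0,0,240],
  ],
)

```text
clock: 17.58
position: [0.4503, -0.1945, 0.1038]
tool_rot: [3.141, 0.0, 1.56]
force: [0.7, -0.4, -1.3]
grip_width: 0.0155
```

```bash
python3 - <<'E'
from h import *
s=telemetry.observe();print(s['position'],s['force'],s['tool_rot'],s['clock'])
u=np.array([.62,-.785]);c=np.array([.5012,-.2596]);r=s['position'][:2]-c;print("along",r@u,"across",r@[.785,.62])
p,d,W,T=grab('wrist','w8')
p,d,W,T=grab('side','s8');cv2.imwrite('pics/s8c.png',cv2.resize(p[110:200,250:350],None,fx=6,fy=6,interpolation=cv2.INTER_CUBIC))
E
```

```text
[ 0.4503 -0.1945  0.1038] [ 0.6844 -0.3592 -1.3344] [3.1414 0.0001 1.5598] 17.575
along -0.08266721942194691 across 0.0004568400536806641
```

View pics/w8.png

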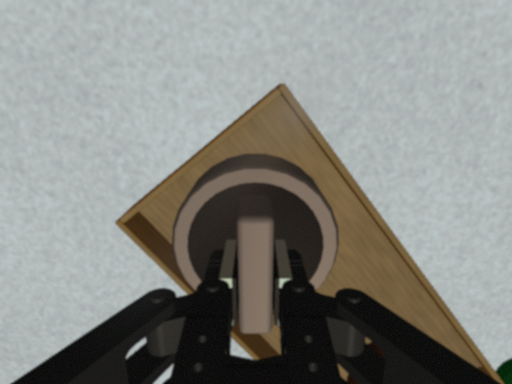

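View pics/s8c.png

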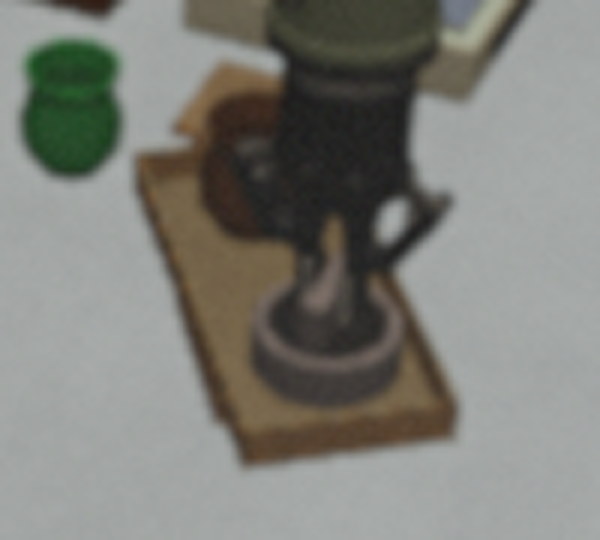

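The cassette is inside the tray walls, centred about 83 mm out on the empty end, with the gourd clear. I'm lowering slowly.

Call:
carry_out(
  series=[
    [0,0,0.006,0,0,0,240],
    [0,0,0.012,0,0,0,240],
    [0,0,0.015,0,0,0,240],
    [0,0,0.017,0,0,0,240],
    [0,0,0.018,0,0,0,240],
    [0,0,0.018,0,0,0,240],
    [0,0,0.018,0,0,0,240],
  ],
)

```text
clock: 18.55
position: [0.4502, -0.1946, 0.0857]
tool_rot: [3.141, 0.0, 1.56]
force: [-0.1, -0.2, -1.4]
grip_width: 0.0154
```

Call:
carry_out(
  series=[
    [0,0,0.0005,0,0,0,240],
    [0,0,0.001,0,0,0,240],
    [0,0,0.0015,0,0,0,240],
    [0,0,0.0015,0,0,0,240],
    [0,0,0.0015,0,0,0,240],
  ],
)

```text
clock: 19.18
position: [0.4502, -0.1945, 0.0841]
tool_rot: [-3.142, -0.0, 1.56]
force: [-0.1, -0.9, -2.3]
grip_width: 0.0153
```

Call:
carry_out(
  series=[
    [0,0,0.0003,0,0,0,240],
    [0,0,0.0006,0,0,0,240],
    [0,0,0.0008,0,0,0,240],
    [0,0,0.0008,0,0,0,240],
  ],
)

```text
clock: 19.68
position: [0.4502, -0.1945, 0.0833]
tool_rot: [-3.142, -0.0, 1.56]
force: [0.7, 0.9, -1.9]
grip_width: 0.0149
```

Call:
carry_out(
  series=[
    [0,0,0.0003,0,0,0,240],
    [0,0,0.0006,0,0,0,240],
    [0,0,0.0006,0,0,0,240],
    [0,0,0.0006,0,0,0,240],
  ],
)

```text
clock: 20.18
position: [0.4501, -0.1945, 0.083]
tool_rot: [-3.142, 0.0, 1.56]
force: [-3.3, 1.6, 8.4]
grip_width: 0.0151
```

Call:
carry_out(
  series=[
    [0,0,0.0003,0,0,0,240],
    [0,0,0.0006,0,0,0,240],
    [0,0,0.0006,0,0,0,240],
    [0,0,0.0006,0,0,0,240],
  ],
)

```text
clock: 20.68
position: [0.4501, -0.1944, 0.0829]
tool_rot: [3.142, 0.001, 1.56]
force: [-8.1, 3.7, 23.9]
grip_width: 0.0153
```

```bash
python3 - <<'E'
from h import *
s=telemetry.observe();print(s['position'],s['force'],s['moment'],s['clock'])
p,d,W,T=grab('side','s9');cv2.imwrite('pics/s9c.png',cv2.resize(p[110:200,250:350],None,fx=6,fy=6,interpolation=cv2.INTER_CUBIC))
s=telemetry.observe();print(s['force'])
E
```

```text
[ 0.4501 -0.1944  0.0829] [-8.1438  3.7323 23.8724] [ 0.6675  1.5139 -0.0037] 20.675
[-7.7007  2.6409 24.2479]
```

View pics/s9c.png

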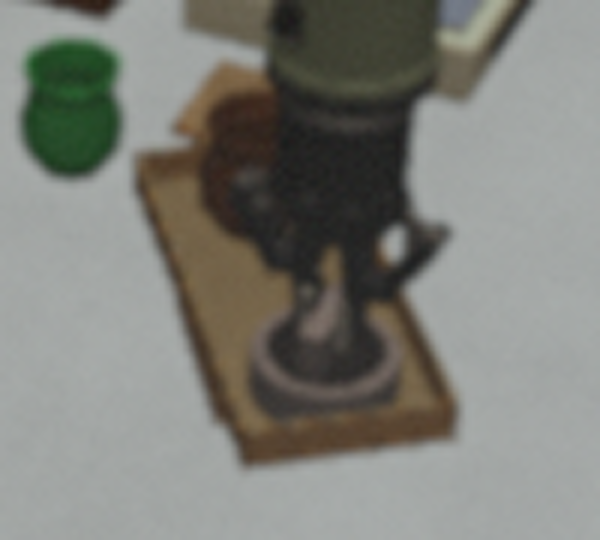

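The cassette reached the floor and the second step pressed to about 24 N, which is under the limit, and the tray is still level. I'm backing off by nearly 1 mm before releasing.

Call:
carry_out(
  series=[
    [0,0,-0.0004,0,0,0,240],
    [0,0,-0.0008,0,0,0,240],
    [0,0,-0.0008,0,0,0,240],
  ],
)

```text
clock: 21.1
position: [0.4502, -0.1946, 0.0831]
tool_rot: [3.142, 0.0, 1.56]
force: [-2.4, 0.5, 6.4]
grip_width: 0.0151
```

Call:
carry_out(
  series=[
    [0,0,-0.0003,0,0,0,240],
    [0,0,-0.0003,0,0,0,240],
    [0,0,-0.0003,0,0,0,200],
    [0,0,-0.0003,0,0,0,170],
    [0,0,-0.0003,0,0,0,140],
    [0,0,-0.0003,0,0,0,120],
    [0,0,-0.0003,0,0,0,120],
    [0,0,-0.0003,0,0,0,120],
  ],
  force=20,
)

```text
clock: 22.1
position: [0.4501, -0.1945, 0.0832]
tool_rot: [-3.142, -0.0, 1.56]
force: [-0.5, 0.5, -0.4]
grip_width: 0.0451
```

Call:
carry_out(
  series=[
    [0,0,-0.01,0,0,0,120],
    [0,0,-0.03,0,0,0,120],
    [0,0,-0.06,0,0,0,120],
    [0,0,-0.1,0,0,0,120],
    [0,0,-0.14,0,0,0,120],
    [0.04,0,-0.16,0,0,0,120],
    [0.08,0,-0.16,0,0,0,120],
    [0.08,0,-0.16,0,0,0,120],
    [0.08,0,-0.16,0,0,0,120],
  ],
)

```text
clock: 23.22
position: [0.451, -0.1149, 0.2436]
tool_rot: [3.141, 0.0, 1.56]
force: [-0.1, -0.0, 0.1]
grip_width: 0.045
```

```bash
python3 - <<'E'
from h import *
s=telemetry.observe();print(s['position'],s['force'],s['grip_width'],s['clock'])
p,d,W,T=grab('wrist','w10')
def plane(X):
    c=np.median(X,0);n=np.linalg.svd(X-c,full_matrices=False)[2][2];return c,n*np.sign(n[2])
p,d,W,T=grab('side','s10')
p,d,W,T=grab('top','t10')
m=np.zeros(W.shape[:2],bool);m[170:275,290:410]=1
X=W[m&(W[...,2]>.03)&(W[...,2]<.068)]
print("tray",cv2.minAreaRect((X[:,:2]*1000).astype(np.float32)))
c=np.array([.5012,-.2596]);u=np.array([.62,-.785]);v=np.array([.785,.62])
a=(W[...,:2]-c)@u;b=(W[...,:2]-c)@v
F=W[m&(abs(b)<.05)&(a>-.03)&(a<.04)&(W[...,2]<.06)];print("floor",plane(F),len(F))
t=W[m&(W[...,2]>.068)&(W[...,2]<.085)&(abs(b)<.05)&(a<-.03)&(a>-.13)]
print("cass top",plane(t),len(t))
g=W[m&(W[...,2]>.098)&(W[...,2]<.12)&(a<-.03)];print("grip",g.mean(0),cv2.minAreaRect((g[:,:2]*1000).astype(np.float32)),"along",(g.mean(0)[:2]-c)@u,(g.mean(0)[:2]-c)@v)
g=W[m&(W[...,2]>.105)&(a>.03)];q=cv2.minAreaRect((g[:,:2]*1000).astype(np.float32));print("gourd",q,(np.array(q[0])/1000-c)@u)
cv2.imwrite('pics/t10c.png',cv2.resize(p[165:280,130:420],None,fx=2.6,fy=2.6,interpolation=cv2.INTER_CUBIC))
E
```

```text
[ 0.451  -0.1149  0.2436] [-0.1343 -0.0391  0.0804] 0.0450037476853766 23.225
tray ((571.8297729492188, -348.97601318359375), (131.74021911621094, 52.566959381103516), 37.24335861206055)
  return _methods._mean(a, axis=axis, dtype=dtype,
  ret = um.true_divide(
Traceback (most recent call last):
IndexError: index 2 is out of bounds for axis 0 with size 0
```

View pics/w10.png

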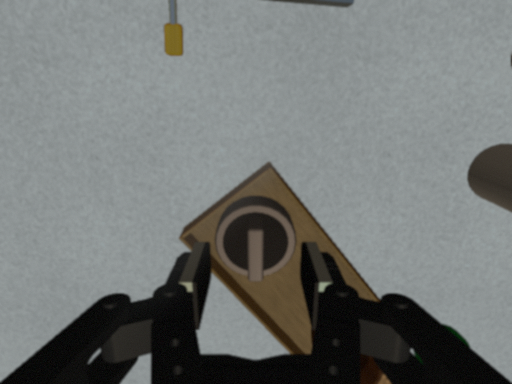

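View pics/s10.png

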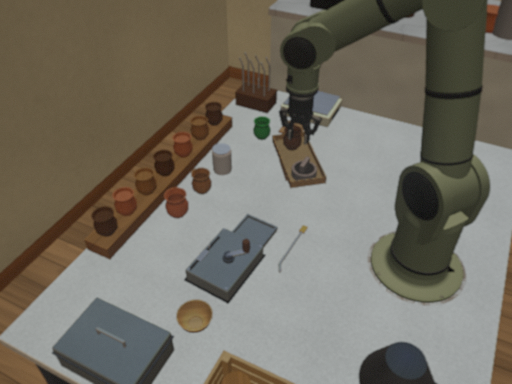

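The cassette sits in the tray's empty end at (256,240) in the wrist view, and in the side view at (303,168) the tray looks level. The arm blocks the top view, so I'll move it aside to check the tray and the pin.

Call:
carry_out(
  series=[
    [0.05,0,-0.02,0,0,0,60],
    [0.1,0,-0.03,0,0,0,60],
    [0.15,0,-0.03,0,0,0,60],
    [0.2,0,-0.03,0,0,0,60],
    [0.25,0,-0.03,0,0,0,60],
    [0.28,0,-0.03,0,0,0,60],
    [0.28,0,-0.03,0,0,0,60],
    [0.28,0,-0.03,0,0,0,60],
  ],
)

```text
clock: 24.38
position: [0.4543, 0.1645, 0.273]
tool_rot: [-3.141, 0.0, 1.559]
force: [-0.5, -0.6, -0.2]
grip_width: 0.0652
```

```bash
python3 - <<'E'
from h import *
s=telemetry.observe();print(s['position'],s['force'],s['clock'])
pw,d,W,T=grab('wrist','w11')
q=W[(abs(W[...,0]-.576)<.02)&(W[...,1]>.16)&(W[...,1]<.3)&(W[...,2]>.056)]; print("pin?",len(q), q.mean(0) if len(q) else 0, q.max(0) if len(q) else 0)
def plane(X):
    c=np.median(X,0);n=np.linalg.svd(X-c,full_matrices=False)[2][2];return c,n*np.sign(n[2])
p,d,W,T=grab('top','t11')
cv2.imwrite('pics/t11c.png',cv2.resize(p[165:280,130:420],None,fx=2.6,fy=2.6,interpolation=cv2.INTER_CUBIC))
m=np.zeros(W.shape[:2],bool);m[170:275,290:410]=1
X=W[m&(W[...,2]>.03)&(W[...,2]<.074)]
print("tray",cv2.minAreaRect((X[:,:2]*1000).astype(np.float32)))
c=np.array([.5012,-.2596]);u=np.array([.62,-.785]);v=np.array([.785,.62])
a=(W[...,:2]-c)@u;b=(W[...,:2]-c)@v
F=W[m&(abs(b)<.05)&(a>-.03)&(a<.04)&(W[...,2]<.06)];print("floor",plane(F),len(F))
F=W[m&(W[...,2]>.062)&(W[...,2]<.076)&(abs(b)>.06)&(abs(b)<.066)];print("walls",plane(F),len(F))
t=W[m&(W[...,2]>.068)&(W[...,2]<.085)&(abs(b)<.05)&(a<-.03)&(a>-.13)]
print("cass top",plane(t),len(t))
g=W[m&(W[...,2]>.098)&(W[...,2]<.12)&(a<-.03)];print("grip",g.mean(0),"along",(g.mean(0)[:2]-c)@u,(g.mean(0)[:2]-c)@v)
g=W[m&(W[...,2]>.105)&(a>.03)];q=cv2.minAreaRect((g[:,:2]*1000).astype(np.float32));print("gourd",q,(np.array(q[0])/1000-c)@u)
E
```

```text
[0.4543 0.1645 0.273 ] [-0.5204 -0.6177 -0.231 ] 24.375
pin? 39 [0.5735 0.2565 0.0616] [0.577  0.2591 0.0651]
tray ((501.13262939453125, -259.69818115234375), (131.57981872558594, 280.14068603515625), 38.29568862915039)
floor (array([ 0.5038, -0.2633,  0.0435]), array([ 0.0032, -0.0012,  1.    ])) 765
walls (array([ 0.5016, -0.2685,  0.0691]), array([-0.0034, -0.0046,  1.    ])) 266
cass top (array([ 0.446 , -0.1912,  0.0759]), array([-0.0075,  0.0008,  1.    ])) 629
grip [ 0.4494 -0.1931  0.106 ] along -0.0843185006569782 0.0005228469302408639
gourd ((552.2955932617188, -323.364990234375), (64.9527587890625, 66.62889099121094), 41.30165100097656) 0.08173478515624999
```

View pics/t11c.png

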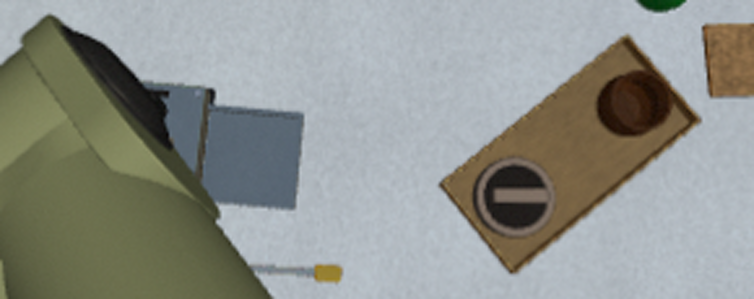

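View pics/w11.png

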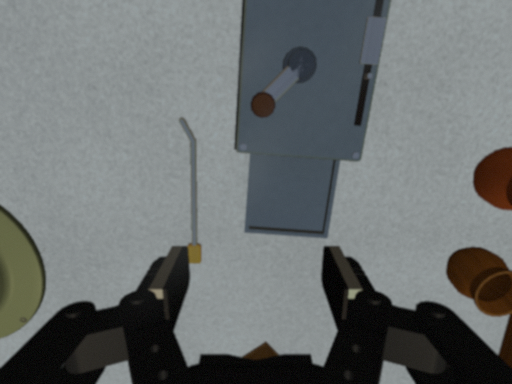

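The pin is up (about 62 mm high, near (367,73) in the wrist view) and the nest is empty. The cassette lies flat in the tray at (515,197) in the top crop, and the tray and gourd haven't moved. I'm handing the job in.

```bash
python3 -c "
from workcell import ticket
print(ticket.job_done())"
```

```text
the job is handed in; nothing more can be done
None
```

The tape is wound back and the cassette is packed in the tray. I handed the job in after about 24 s of the 72 s allowed; no verdict came back.

- **Crank:** I turned it clockwise about 16.4 rad. Partway through the last 2.8 rad the drag dropped from about 10 N to about 0.6 N and the pin popped up roughly 10 mm past the bar. I stopped there, within half a turn of the release. The last picture shows the pin still up, with its tip about 62–65 mm above the table.
- **Cassette:** I gripped it by the bar and moved it only after the pin was up. It now stands 84 mm from the tray's middle, opposite the gourd and within 1 mm of the centre line. It is flat to about 0.01 rad.
- **Tray, gourd and bystanders:** The tray is level to under 0.01 rad and within 1 mm of where it started. The gourd is still upright, 82 mm out in its own end. None of the bystanders visible in the last pictures looked moved; I did not re-measure them.
- **What went less well:**
    - While setting the cassette down I made one small lowering step too many, so the wrist briefly read about 24 N (limit 40 N). I backed off before releasing, and the tray did not tip.
    - Early in the cranking the gripper pulled up on the knob with about 24 N, which I corrected on the next move.

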